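Sort two sealed vials by wrist load and press them home in their docks

ROBOT

A 6-joint arm with a two-finger parallel gripper is mounted at the origin on the work surface; the furniture and walls round the work are solid. World frame = base frame: x ahead of the robot, y to its left, z up, the work surface at z = 0. Lengths are in mm, angles in rad, forces in N, time in s.
With the tool pointing down it reaches from about 375 to 925 mm from the base axis. Payload 5.7 kg.
Tool frame: the origin (TCP) lies at the very end of the fingers, on their centre line; the grasp point (between the pads) lies 19 mm behind it; z points along the fingers, y is the line along which they close (so a half turn about z gives the same grasp; the last joint's range is limited). The gripper opens to 88 mm and grips with 3 to 60 N. Pads are 20 mm wide; open, the fingers measure 115 mm over their backs; the gripper's body (75 mm by 178 mm) begins 61 mm behind the grasp point.
Start: joints at [-1.386, 0.359, 1.51, -0, 1.272, -0.115], TCP at [177.182, -573.209, 222.623] pointing down, gripper open.
Joint ranges: [-2.97, 2.97], [-1.01, 2.36], [0.21, 2.38], [-0.96, 4.11], [0.2, 2.71], [-2.98, 2.98]. Speed limits (rad/s): [2.39, 2.39, 3.14, 3.14, 3.14, 3.14].

INTERFACE

Orientations are given as a rotation vector (axis times angle).
In Python, from cell import arm gives the robot as it stands.
- The arm moves only by the tool servo_tool, never from a script. Its arguments are lists of equal length, an entry for each row: "linear": the shift along the world's x, y, z in units of 0.4 m (1.0 is 0.4 m), a list of three; "rotation": the turn, a rotation vector about the world's x, y, z in units of 30 degrees (1.0 is 30 degrees), a list of three. In form: {"linear": [[dx, dy, dz], ...], "rotation": [[rx, ry, rz], ...]}. A call has 1 to 5 rows; each row is the pose to reach, as a shift and turn from the pose commanded when the call began; what a row does not reach only later rows make up. A row lasts 1/10 s, in which the tool goes at most 50 mm and 8.59 degrees, less where a joint would pass 70% of its speed; a pose out of reach is approached as far as the arm can. A call with a number of a shift or a turn outside -1 to 1 is refused whole. A call with a gripper value outside its range is refused whole. "gripper" is the finger opening in mm, from 0 to 87.8, set as the call begins (left out, the last holds). The fingers move at their own pace and stop on an object; "force" is the grip in N (left out, the last holds). Time passes only in rows, so rows that repeat a pose let the fingers close. It gives the time, the measured TCP pose, the force, the opening and the grip force at its end, in the units of the state.
- arm.get_obs(): the state, without advancing time (a new reading comes with each control period).
- arm.capture(name): name is "scene" or "top" or "wrist"; returns a dict with "pixels" (400x640x3 uint8, red, green, blue), "vfov" (degrees; the focal length in pixels is half the picture's height over the tangent of half this angle, whatever the lens; pixels are square), "cx", "cy" (the principal point, pixels), "extrinsics" (4x4, takes a point from camera to world coordinates); the wrist camera has in their place "T_tool_cam" (4x4, takes a point from camera to tool coordinates, whose origin is the TCP and whose axes are the flange's). Camera axes: x right, y up, looking along -z (the intrinsics and any distortion apply to the point x, -y, -z); pixel columns grow to the right and rows downward; lengths in mm; the calibration is good to about 2 mm. A picture is of the moment at which its call begins: read the wrist's pose just before it. There is no depth.
- arm.hand_in(): hands the job in; it is judged then, once.
The state is a dict: "time": time; "joint_pos": joint angles; "joint_velocities": joint speeds; "tau": joint torques, N m; "eef_pos": TCP position; "tool_rot": TCP orientation; "contact_force": force on the tool from outside, world axes, zero at the start; "torque": the same for the moment, N m; "opening": finger opening in mm; "gripper_force": force on a finger pad.
Only numpy, scipy, OpenCV 4.12 (cv2) and the standard library are available. Lean on these libraries where they do the work, as an engineer would, in place of code of your own. Each camera call takes 0.05 s, during which the arm holds its last target. There are 200 camera calls.

TASK

The two amber vials look alike, but one holds a heavy tungsten slug and the other a light dummy. Take one vial, lift it about a centimetre clear of the bench and hold it still a moment to feel its weight, then stand it in its dock (heavy in the blue dock, light in the yellow one) and press it down with the seat under it until the seat is fully down on its stop, firmly but without forcing it (the seat needs about 7 N, keep below 25 N); then do the same, weighing included, with the other vial. Keep the vials upright, leave the beaker, the petri dish and the tape roll alone.

Things in the scene. Friction and masses are not known exactly. Their poses are not given: they have to be found in the camera images.
- vial_a: one of two look-alike capped amber vials, 38 mm diameter, 99 mm tall, upright; origin at the centre of its underside, z up its axis. Straight to 47 mm, 25 mm neck at 67 to 81 mm, black cap 31 mm wide from 81 to 99 mm: grip it there. One vial holds a tungsten slug (whole vial 3.1 to 4.0 N), the other a plastic dummy (0.7 to 0.9 N), and looks the same; which is which changes
- vial_b: one of two look-alike capped amber vials, 38 mm diameter, 99 mm tall, upright; origin at the centre of its underside, z up its axis. Straight to 47 mm, 25 mm neck at 67 to 81 mm, black cap 31 mm wide from 81 to 99 mm: grip it there. One vial holds a tungsten slug (whole vial 3.1 to 4.0 N), the other a plastic dummy (0.7 to 0.9 N), and looks the same; which is which changes
- dock_blue: fixed blue block 70x70 mm on a grey 84x84 mm foot, dock for the heavy vial; origin at the centre of its underside on the bench. On its axis an upright round pocket 40.6 mm wide (2.6 mm over the vial), 2 mm chamfer at the mouth, rim 48 mm above the bench; in it a white seat, 28 mm above the bench at first
- dock_yellow: fixed yellow block 70x70 mm on a grey 84x84 mm foot, dock for the light vial; origin at the centre of its underside on the bench. On its axis an upright round pocket 40.6 mm wide (2.6 mm over the vial), 2 mm chamfer at the mouth, rim 48 mm above the bench; in it a white seat, 28 mm above the bench at first
- seat_blue (a joint): white seat disc in the blue dock's pocket: downward travel, 0 raised, 0.012 m down on its hard stop (vial's underside then 16 mm above the bench). Friction of about 6.5 N holds it: it does not sink under a vial's weight and stays where pushed; at the stop the force rises steeply, so press slowly (6 mm/s)
- seat_yellow (a joint): white seat disc in the yellow dock's pocket: downward travel, 0 raised, 0.012 m down on its hard stop (vial's underside then 16 mm above the bench). Friction of about 6.5 N holds it: it does not sink under a vial's weight and stays where pushed; at the stop the force rises steeply, so press slowly (6 mm/s)
- beaker: small clear beaker, 48 mm wide, 58 mm tall, a bystander; origin at the centre of its underside
- petri: petri dish, 72 mm wide, 15 mm tall, a bystander; origin at the centre of its underside
- tape: roll of tape lying flat, 64 mm wide, 19 mm tall, a bystander; origin at the centre of its underside
Mind the look-alikes: they are no part of the job. What is shaped like the vial_a but purple is not meant.

How it is judged (in metres and radians):
On the way, in this order (a step that is already met when the one before it is completed fails the run):
1. a vial is lifted just clear of the bench (4 to 30 mm) upright, away from the docks, and held still for 0.3 s (((height (world z) of vial_a between 0.004 and 0.03 m and angle between vial_a's own z axis and vertical below 0.15 rad and linear speed of vial_a below 0.02 m/s and horizontal distance between vial_a and dock_blue above 0.06 m and horizontal distance between vial_a and dock_yellow above 0.06 m) or (height (world z) of vial_b between 0.004 and 0.03 m and angle between vial_b's own z axis and vertical below 0.15 rad and linear speed of vial_b below 0.02 m/s and horizontal distance between vial_b and dock_blue above 0.06 m and horizontal distance between vial_b and dock_yellow above 0.06 m))), for 0.3 s.
2. a vial stands in a dock with the seat pressed down on its stop (within 1.5 mm) (((horizontal distance between vial_a and dock_blue below 0.005 m and height (world z) of vial_a below 0.019 m and angle between vial_a's own z axis and vertical below 0.1 rad and value of joint seat_blue above 0.0105 m) or (horizontal distance between vial_a and dock_yellow below 0.005 m and height (world z) of vial_a below 0.019 m and angle between vial_a's own z axis and vertical below 0.1 rad and value of joint seat_yellow above 0.0105 m) or (horizontal distance between vial_b and dock_blue below 0.005 m and height (world z) of vial_b below 0.019 m and angle between vial_b's own z axis and vertical below 0.1 rad and value of joint seat_blue above 0.0105 m) or (horizontal distance between vial_b and dock_yellow below 0.005 m and height (world z) of vial_b below 0.019 m and angle between vial_b's own z axis and vertical below 0.1 rad and value of joint seat_yellow above 0.0105 m))), for 0.1 s.
3. the other vial is weighed in the same way while the first stays home in its dock ((((height (world z) of vial_a between 0.004 and 0.03 m and angle between vial_a's own z axis and vertical below 0.15 rad and linear speed of vial_a below 0.02 m/s and horizontal distance between vial_a and dock_blue above 0.06 m and horizontal distance between vial_a and dock_yellow above 0.06 m) and ((horizontal distance between vial_b and dock_blue below 0.005 m and height (world z) of vial_b below 0.019 m and angle between vial_b's own z axis and vertical below 0.1 rad and value of joint seat_blue above 0.0105 m) or (horizontal distance between vial_b and dock_yellow below 0.005 m and height (world z) of vial_b below 0.019 m and angle between vial_b's own z axis and vertical below 0.1 rad and value of joint seat_yellow above 0.0105 m))) or ((height (world z) of vial_b between 0.004 and 0.03 m and angle between vial_b's own z axis and vertical below 0.15 rad and linear speed of vial_b below 0.02 m/s and horizontal distance between vial_b and dock_blue above 0.06 m and horizontal distance between vial_b and dock_yellow above 0.06 m) and ((horizontal distance between vial_a and dock_blue below 0.005 m and height (world z) of vial_a below 0.019 m and angle between vial_a's own z axis and vertical below 0.1 rad and value of joint seat_blue above 0.0105 m) or (horizontal distance between vial_a and dock_yellow below 0.005 m and height (world z) of vial_a below 0.019 m and angle between vial_a's own z axis and vertical below 0.1 rad and value of joint seat_yellow above 0.0105 m))))), for 0.3 s.
At the end, for the whole second after the job is handed in: Heavy vial (loads its dock with over 2.2 N) in the blue dock, light one (under 1.8 N) in the yellow dock, each within 5 mm of the pocket axis, upright within 0.1 rad, underside under 19 mm above the bench, seat within 1.5 mm of its bottom stop, at rest ((((horizontal distance between vial_a and dock_blue below 0.005 m and height (world z) of vial_a below 0.019 m and angle between vial_a's own z axis and vertical below 0.1 rad and value of joint seat_blue above 0.0105 m) and (horizontal distance between vial_b and dock_yellow below 0.005 m and height (world z) of vial_b below 0.019 m and angle between vial_b's own z axis and vertical below 0.1 rad and value of joint seat_yellow above 0.0105 m) and contact force between vial_a and dock_blue above 2.2 N and contact force between vial_b and dock_yellow below 1.8 N and linear speed of each of vial_a, vial_b below 0.01 m/s) or ((horizontal distance between vial_b and dock_blue below 0.005 m and height (world z) of vial_b below 0.019 m and angle between vial_b's own z axis and vertical below 0.1 rad and value of joint seat_blue above 0.0105 m) and (horizontal distance between vial_a and dock_yellow below 0.005 m and height (world z) of vial_a below 0.019 m and angle between vial_a's own z axis and vertical below 0.1 rad and value of joint seat_yellow above 0.0105 m) and contact force between vial_b and dock_blue above 2.2 N and contact force between vial_a and dock_yellow below 1.8 N and linear speed of each of vial_b, vial_a below 0.01 m/s))); the robot touches nothing.
It fails at once if a vial presses on a dock with more than 25 N (contact force between any of vial_a, vial_b and dock_blue above 25 N or contact force between any of vial_a, vial_b and dock_yellow above 25 N).
It fails at once if a vial tips by more than 0.35 rad (angle between any of vial_a, vial_b's own z axis and vertical above 0.35 rad).
It fails at once if the beaker, the petri dish or the tape roll is pushed more than 20 mm from its place (distance of any of beaker, petri, tape from where it was at the start of the episode above 0.02 m).
It also fails if it takes over 67 s, if anything falls off the work surface, if the arm or the gripper's body presses on something with over 40 N, if the wrist force passes 120 N, or if a joint passes its speed limit or range.

## Working session

There is one attempt and no reset: what is moved stays moved. The work goes in short steps, Python scripts to look and compute and a tool call to move; the robot and the scene stay as the last step left them, time stands still between calls to the robot, and variables do not carry over. Pictures are saved under pics/ and viewed, at most 10 in all, crops included, and the job is handed in when it is done.

Besides the shell and the picture viewer there is one more tool, called after ">>>" as name(argument=value, ...) on one line, values as JSON. servo_tool: Moves the arm, as the interface text tells. Its arguments: {"type":"object","properties":{"linear":{"type":"array"},"rotation":{"type":"array"},"gripper":{"type":"number"},"force":{"type":"number"}},"required":["linear","rotation"]}

```bash
mkdir -p pics; ls
python3 - <<'E'
from cell import arm
import cv2, numpy as np
o=arm.get_obs(); print({k:np.round(v,3) for k,v in o.items()})
for n in ["scene","top"]:
    c=arm.capture(n); np.save(n+".npy",c,allow_pickle=True)
    cv2.imwrite(f"pics/{n}0.png",c["pixels"][:,:,::-1])
    print(n,{k:np.round(v,3).tolist() for k,v in c.items() if k!="pixels"})
E
```

```text
pics
{'time': np.float64(0.0), 'joint_pos': array([-1.386,  0.359,  1.511, -0.   ,  1.272, -0.115]), 'joint_velocities': array([-0.001, -0.   , -0.001,  0.   ,  0.001,  0.001]), 'tau': array([-3.0000e-03, -5.1539e+01, -2.7072e+01,  6.7000e-02,  3.5000e-02,
       -0.0000e+00]), 'eef_pos': array([ 177.041, -572.568,  221.814]), 'tool_rot': array([-3.105, -0.469,  0.   ]), 'contact_force': array([-0.445,  0.38 ,  0.456]), 'torque': array([-0.053,  0.008, -0.03 ]), 'gripper_force': np.float64(0.0), 'opening': np.float64(87.518)}
scene {'vfov': 46.619, 'cx': 317.398, 'cy': 192.139, 'extrinsics': [[0.556, 0.378, -0.74, -204.353], [-0.831, 0.274, -0.485, -504.24], [0.02, 0.884, 0.467, 525.846], [0.0, 0.0, 0.0, 1.0]]}
top {'vfov': 50.103, 'cx': 323.896, 'cy': 202.041, 'extrinsics': [[-0.015, 1.0, -0.027, 547.268], [-1.0, -0.015, 0.002, 16.479], [0.001, 0.027, 1.0, 971.233], [0.0, 0.0, 0.0, 1.0]]}
```

View pics/top0.png

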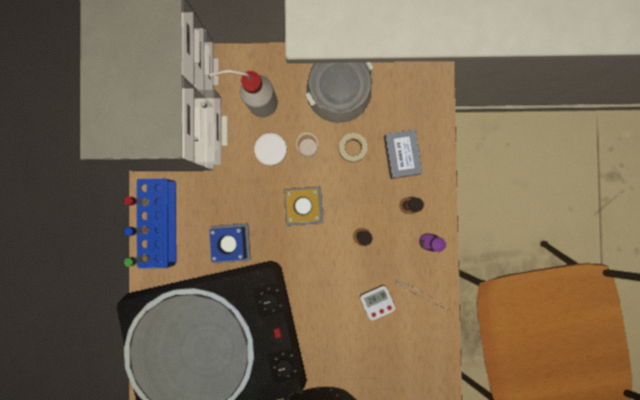

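View pics/scene0.png

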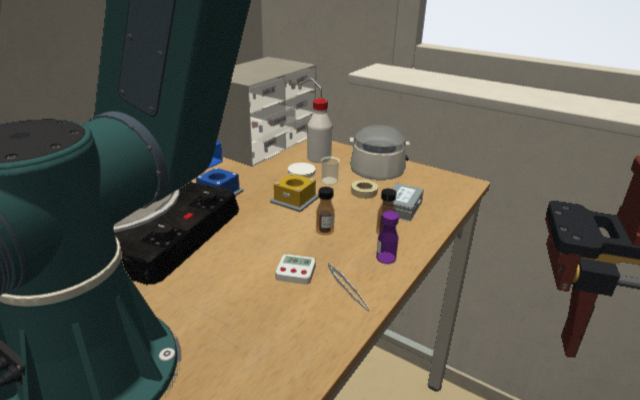

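Top view: amber vials with black caps are at (363,237) and (414,205). The purple look-alike is at (432,242), so I leave it alone. The blue dock is at (229,243) and the yellow dock at (303,206). Beaker is at (307,144), petri at (270,149), tape at (353,147). I'll confirm with one crop and measure.

```bash
cat > h.py <<'E'
import numpy as np, cv2
def cast(c,u,v,z,T=None):
    T=c["extrinsics"] if T is None else T
    f=200/np.tan(np.radians(c["vfov"]/2))
    d=T[:3,:3]@np.array([(u-c["cx"])/f,-(v-c["cy"])/f,-1]); o=T[:3,3]
    return o+d*(z-o[2])/d[2]
def blobs(m,amin=20):
    n,l,s,ce=cv2.connectedComponentsWithStats(m.astype(np.uint8)*255)
    return [(ce[i].round(1).tolist(),s[i].tolist()) for i in range(1,n) if s[i][4]>=amin]
E
python3 - <<'E'
from h import *
for n,boxes in [("top",dict(a=(345,220,385,255),b=(395,190,430,220),blue=(205,218,255,268),yel=(280,182,328,230)))]:
    c=np.load(n+".npy",allow_pickle=True).item(); p=c["pixels"].astype(int); hsv=cv2.cvtColor(c["pixels"],cv2.COLOR_RGB2HSV)
    for k,(x0,y0,x1,y1) in boxes.items():
        q=p[y0:y1,x0:x1]; h=hsv[y0:y1,x0:x1]
        if k in "ab":
            m=q.max(2)<55; z=99
        else:
            m=(h[...,1]<60)&(h[...,2]>170); z=28
        for ce,s in blobs(m):
            u,v=ce[0]+x0,ce[1]+y0; print(k,(u,v),s,cast(c,u,v,z).round(1))
        if k in("blue","yel"):
            m=((h[...,0]>100)&(h[...,0]<130)&(h[...,1]>140)) if k=="blue" else ((h[...,0]>18)&(h[...,0]<32)&(h[...,1]>180))
            cs,_=cv2.findContours(m.astype(np.uint8),0,2); cc=max(cs,key=cv2.contourArea)
            (u,v),sz,an=cv2.minAreaRect(cc); print(k,"block",u+x0,v+y0,sz,an,cast(c,u+x0,v+y0,48).round(1))
    # beaker,petri,tape rough
    for k,u,v,z in [("beaker",307,144,58),("petri",270,149,15),("tape",353,147,19),("purple",432,242,99)]: print(k,cast(c,u,v,z).round())
    cv2.imwrite("pics/crop1.png",cv2.resize(c["pixels"][175:265,200:450,::-1],None,fx=3,fy=3,interpolation=cv2.INTER_CUBIC))
c=np.load("scene.npy",allow_pickle=True).item()
hsv=cv2.cvtColor(c["pixels"],cv2.COLOR_RGB2HSV)
for k,u,v in [("a cap",326,191),("b cap",389,195)]: print(k,cast(c,u,v,97).round())
E
```

```text
a (363.9, 237.4) [12, 12, 14, 13, 132] [497.3 -65.4  99. ]
b (414.6, 204.3) [13, 8, 14, 13, 139] [ 563.1 -169.9   99. ]
blue (228.1, 243.5) [16, 18, 15, 16, 177] [484.2 226.8  28. ]
blue block 226.62414169311523 243.98965644836426 (30.975967407226562, 31.308149337768555) 85.2363510131836 [484.6 225.5  48. ]
yel (302.8, 205.4) [16, 16, 15, 16, 184] [565.6  61.4  28. ]Traceback (most recent call last):
  File "<stdin>", line 14, in <module>
ValueError: max() iterable argument is empty
```

Run:
```python
from h import *
c=np.load("top.npy",allow_pickle=True).item()
for k,u,v,z in [("beaker",307,144,58),("petri",270,149,15),("tape",353,147,19),("purple",428,241,99),("timer",378,302,25),("box",404,155,30)]: print(k,cast(c,u,v,z).round())
cv2.imwrite("pics/crop1.png",cv2.resize(c["pixels"][175:265,200:450,::-1],None,fx=3,fy=3,interpolation=cv2.INTER_CUBIC))
c=np.load("scene.npy",allow_pickle=True).item()
hsv=cv2.cvtColor(c["pixels"],cv2.COLOR_RGB2HSV)
for k,u,v in [("a cap",326,191),("b cap",389,193)]: print(k,cast(c,u,v,97).round())
```

```text
beaker [696.  49.  58.]
petri [693. 134.  15.]
tape [695. -52.  19.]
purple [ 488. -196.   99.]
timer [ 351. -101.   25.]
box [ 674. -163.   30.]
a cap [490. -70.  97.]
b cap [ 556. -176.   97.]
```

View pics/crop1.png

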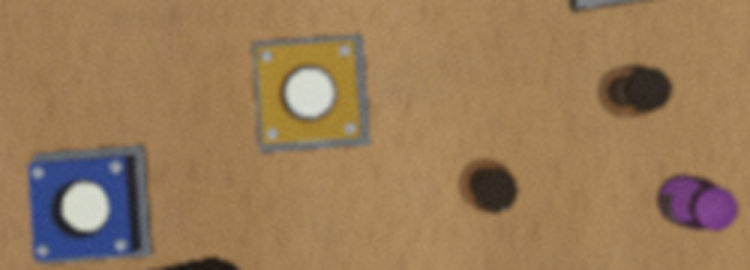

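Confirmed: both black-capped vials have amber shoulders, vial 1 at (497,-65) and vial 2 at (563,-170). The purple one is at about (488,-196). Moving above vial 1.

>>> servo_tool(linear=[[0.065, 0.103, 0], [0.13, 0.206, 0], [0.195, 0.309, 0], [0.26, 0.412, 0], [0.325, 0.515, 0]], rotation=[[0, 0, 0], [0, 0, 0], [0, 0, 0], [0, 0, 0], [0, 0, 0]])

```text
time: 0.6
eef_pos: [307.7, -365.3, 222.4]
tool_rot: [-3.106, -0.468, 0.0]
contact_force: [1.7, 0.9, 0.8]
opening: 87.8
gripper_force: 0.0
```

>>> servo_tool(linear=[[0.065, 0.103, 0], [0.13, 0.206, 0], [0.195, 0.309, 0], [0.26, 0.412, 0], [0.325, 0.515, 0]], rotation=[[0, 0, 0], [0, 0, 0], [0, 0, 0], [0, 0, 0], [0, 0, 0]])

```text
time: 1.1
eef_pos: [437.7, -159.3, 222.5]
tool_rot: [-3.106, -0.469, 0.0]
contact_force: [1.5, -0.9, 0.1]
opening: 87.6
gripper_force: 0.0
```

>>> servo_tool(linear=[[0.06, 0.1, -0.02], [0.12, 0.19, -0.04], [0.15, 0.24, -0.05], [0.15, 0.24, -0.05], [0.15, 0.24, -0.05]], rotation=[[0, 0, 0], [0, 0, 0], [0, 0, 0], [0, 0, 0], [0, 0, 0]])

```text
time: 1.6
eef_pos: [496.7, -65.1, 202.3]
tool_rot: [-3.106, -0.472, 0.002]
contact_force: [-0.2, 0.1, -0.5]
opening: 87.6
gripper_force: 0.0
```

Run:
```python
from h import *
from cell import arm
o=arm.get_obs(); print(o["eef_pos"],o["tool_rot"],o["contact_force"])
c=arm.capture("wrist"); c["obs"]=o; np.save("w1.npy",c,allow_pickle=True)
print({k:np.round(v,3).tolist() for k,v in c.items() if k not in("pixels","obs")})
cv2.imwrite("pics/w1.png",c["pixels"][:,:,::-1])
```

```text
[496.67356712 -65.12815143 202.26563637] [-3.10592612e+00 -4.71674898e-01  2.08654532e-03] [-0.21480428  0.05901002 -0.53315979]
{'vfov': 71.908, 'cx': 320.646, 'cy': 202.335, 'T_tool_cam': [[-0.0, 0.96, 0.281, 76.995], [1.0, 0.0, -0.001, -0.521], [-0.001, 0.281, -0.96, -160.612], [0.0, 0.0, 0.0, 1.0]]}
```

View pics/w1.png

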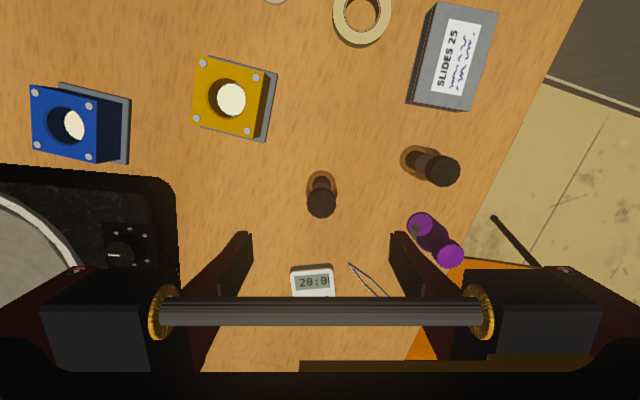

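The wrist view shows cap A near (321,200), cap B near (445,170), purple at (447,254), the yellow seat at (231,99) and the blue seat at (74,125). I'll compare these with the top camera.

```bash
cat >> h.py <<'E'
from scipy.spatial.transform import Rotation as R
def wT(c):
    T=np.eye(4); T[:3,:3]=R.from_rotvec(c["obs"]["tool_rot"]).as_matrix(); T[:3,3]=c["obs"]["eef_pos"]
    return T@c["T_tool_cam"]
E
python3 - <<'E'
from h import *
c=np.load("w1.npy",allow_pickle=True).item(); T=wT(c)
p=c["pixels"].astype(int); hsv=cv2.cvtColor(c["pixels"],cv2.COLOR_RGB2HSV)
def circ(m,x0,y0,name,z):
    cs,_=cv2.findContours(m.astype(np.uint8),0,1); cc=max(cs,key=cv2.contourArea)
    (u,v),r=cv2.minEnclosingCircle(cc); print(name,u+x0,v+y0,r,cv2.boundingRect(cc),cast(c,u+x0,v+y0,z,T).round(1))
for n,(x0,y0,x1,y1) in dict(a=(295,165,350,225),b=(395,140,470,195)).items():
    q=p[y0:y1,x0:x1]; m=q.max(2)<45; print(n,[(b[0][0]+x0,b[0][1]+y0,b[1]) for b in blobs(m)])
    # rows widths
    circ(m,x0,y0,n,99)
for n,(x0,y0,x1,y1) in dict(yel=(210,75,255,125),blue=(45,100,90,145)).items():
    h=hsv[y0:y1,x0:x1]; m=(h[...,1]<80)&(h[...,2]>150); circ(m,x0,y0,n,28)
x0,y0,x1,y1=185,45,285,145
h=hsv[y0:y1,x0:x1]; m=(h[...,0]>18)&(h[...,0]<32)&(h[...,1]>200)&(h[...,2]>165)
cv2.imwrite("pics/c2.png",np.hstack([cv2.resize(p[165:225,290:350,::-1].astype(np.uint8),(360,360)),cv2.resize(p[140:200,405:465,::-1].astype(np.uint8),(360,360))]))
E
```

```text
a []Traceback (most recent call last):
  File "<stdin>", line 10, in <module>
  File "<stdin>", line 5, in circ
ValueError: max() iterable argument is empty
```

Run:
```python
from h import *
c=np.load("w1.npy",allow_pickle=True).item(); T=wT(c)
p=c["pixels"].astype(int); hsv=cv2.cvtColor(c["pixels"],cv2.COLOR_RGB2HSV)
print(p[200,300:345].tolist()[::3], p[170:225:3,321].tolist())
for n,(x0,y0,x1,y1),s in [("yel",(205,70,260,130),0),("blue",(40,95,95,150),0)]:
    h=hsv[y0:y1,x0:x1]; m=(h[...,1]<80)&(h[...,2]>150)
    for b in blobs(m): print(n,b[0][0]+x0,b[0][1]+y0,b[1],cast(c,b[0][0]+x0,b[0][1]+y0,28,T).round(1))
cv2.imwrite("pics/c2.png",np.hstack([cv2.resize(p[165:225,290:350,::-1].astype(np.uint8),(360,360)),cv2.resize(p[140:200,405:465,::-1].astype(np.uint8),(360,360))]))
```

```text
[[195, 145, 75], [196, 147, 77], [190, 140, 70], [59, 46, 30], [61, 46, 31], [62, 47, 32], [60, 46, 31], [61, 47, 31], [60, 46, 31], [61, 45, 31], [62, 48, 34], [62, 48, 35], [184, 134, 68], [183, 134, 69], [188, 138, 71]] [[154, 111, 55], [135, 85, 32], [63, 43, 22], [63, 44, 23], [74, 54, 38], [77, 58, 41], [54, 38, 19], [59, 43, 27], [58, 44, 28], [62, 47, 32], [61, 47, 31], [60, 45, 31], [61, 47, 32], [62, 47, 34], [64, 51, 36], [61, 47, 32], [127, 93, 51], [184, 136, 71], [182, 135, 71]]
yel 255.7 77.0 [48, 4, 7, 7, 41] [594.   41.3  28. ]
yel 231.0 99.0 [12, 14, 28, 32, 706] [563.1  62.8  28. ]
blue 88.2 105.8 [45, 8, 7, 7, 37] [507.3 217.6  28. ]
blue 74.1 124.7 [24, 16, 21, 29, 416] [481.1 231.9  28. ]
```

View pics/c2.png

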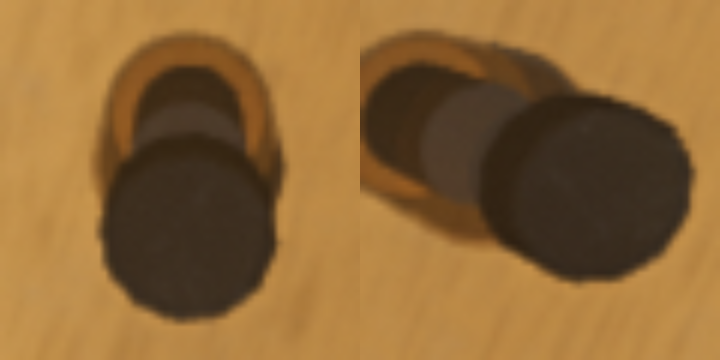

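Left crop: cap A's top face is centred near full-image px (321.7,203.7). Right crop: cap B's top face is near (445.3,172).

Run:
```python
from h import *
c=np.load("w1.npy",allow_pickle=True).item(); T=wT(c)
for u,v in [(321.7,203.7),(445.3,172)]: print(cast(c,u,v,99,T).round(1))
# pixel radius check
f=200/np.tan(np.radians(c["vfov"]/2)); print(f*15.5/np.linalg.norm(T[:3,3]-cast(c,321.7,203.7,99,T)))
p=c["pixels"]; h=cv2.cvtColor(p,cv2.COLOR_RGB2HSV)
# screw dots: bright & unsaturated small blobs
m=(h[...,1]<110)&(h[...,2]>140)
for b in blobs(m[40:170,20:285],12): print(b[0][0]+20,b[0][1]+40,b[1][4],cast(c,b[0][0]+20,b[0][1]+40,48,T).round(1))
```

```text
[495.1 -66.4  99. ]
[ 561.  -170.9   99. ]
15.520386547300557
202.1 62.6 46 [589.4  92.5  48. ]
255.8 76.9 44 [592.7  36.3  48. ]
230.9 98.9 728 [563.6  56.7  48. ]
34.2 92.3 42 [508.  257.9  48. ]
88.1 105.6 43 [511.3 202.2  48. ]
74.2 124.7 427 [486.4 215.4  48. ]
195.9 117.7 43 [533.4  89.1  48. ]
246.8 130.4 41 [536.7  33.1  48. ]
36.7 144.3 34 [452.2 254.3  48. ]
87.9 156.4 35 [455.4 198.7  48. ]
```

>>> servo_tool(linear=[[-0.003, -0.002, -0.08], [-0.003, -0.002, -0.16], [-0.003, -0.002, -0.24], [-0.003, -0.002, -0.31], [-0.003, -0.002, -0.329]], rotation=[[0, 0, 0], [0, 0, 0], [0, 0, 0], [0, 0, 0], [0, 0, 0]])

```text
time: 2.15
eef_pos: [493.4, -66.9, 68.9]
tool_rot: [-3.105, -0.466, 0.007]
contact_force: [-0.9, 0.7, -0.4]
opening: 87.8
gripper_force: 0.0
```

>>> servo_tool(linear=[[0, 0, 0], [0, 0, 0], [0, 0, 0], [0, 0, 0], [0, 0, 0]], rotation=[[0, 0, 0], [0, 0, 0], [0, 0, 0], [0, 0, 0], [0, 0, 0]], gripper=34, force=40)

```text
time: 2.65
eef_pos: [496.6, -66.1, 71.9]
tool_rot: [3.106, 0.469, 0.002]
contact_force: [-0.2, -0.3, 0.6]
opening: 51.1
gripper_force: 0.0
```

>>> servo_tool(linear=[[0, 0, 0], [0, 0, 0], [0, 0, 0], [0, 0, 0], [0, 0, 0]], rotation=[[0, 0, 0], [0, 0, 0], [0, 0, 0], [0, 0, 0], [0, 0, 0]], gripper=20, force=40)

```text
time: 3.15
eef_pos: [496.0, -65.9, 71.1]
tool_rot: [-3.106, -0.469, -0.0]
contact_force: [-0.6, 0.8, 3.0]
opening: 29.8
gripper_force: 40.0
```

>>> servo_tool(linear=[[0, 0, 0.01], [0, 0, 0.02], [0, 0, 0.03], [0, 0, 0.035], [0, 0, 0.035]], rotation=[[0, 0, 0], [0, 0, 0], [0, 0, 0], [0, 0, 0], [0, 0, 0]])

```text
time: 3.65
eef_pos: [496.2, -66.1, 85.4]
tool_rot: [3.106, 0.469, 0.001]
contact_force: [0.8, 0.1, -3.3]
opening: 29.9
gripper_force: 40.0
```

>>> servo_tool(linear=[[0, 0, 0], [0, 0, 0], [0, 0, 0], [0, 0, 0], [0, 0, 0]], rotation=[[0, 0, 0], [0, 0, 0], [0, 0, 0], [0, 0, 0], [0, 0, 0]])

```text
time: 4.15
eef_pos: [495.9, -66.0, 84.9]
tool_rot: [-3.106, -0.469, 0.0]
contact_force: [0.2, -0.2, -3.4]
opening: 29.8
gripper_force: 40.0
```

>>> servo_tool(linear=[[0, 0, 0], [0, 0, 0], [0, 0, 0]], rotation=[[0, 0, 0], [0, 0, 0], [0, 0, 0]])

```text
time: 4.45
eef_pos: [496.0, -66.0, 85.0]
tool_rot: [-3.106, -0.469, -0.0]
contact_force: [-0.8, 0.4, -3.7]
opening: 29.7
gripper_force: 40.0
```

Run:
```python
from h import *
from cell import arm
o=arm.get_obs(); print(o["eef_pos"],o["contact_force"],o["torque"])
c=arm.capture("wrist"); c["obs"]=o; np.save("w2.npy",c,allow_pickle=True)
o=arm.get_obs(); print(o["contact_force"]); 
arm.capture("wrist"); o=arm.get_obs(); print(o["contact_force"]); 
cv2.imwrite("pics/w2.png",c["pixels"][:,:,::-1])
```

```text
[495.9890754  -66.00625726  85.0289631 ] [-0.84299504  0.40761929 -3.72074012] [0.04247636 0.00793492 0.03412387]
[-0.16115014 -0.33456215 -3.98790033]
[ 0.55955948 -0.9660297  -2.95070363]
```

View pics/w2.png

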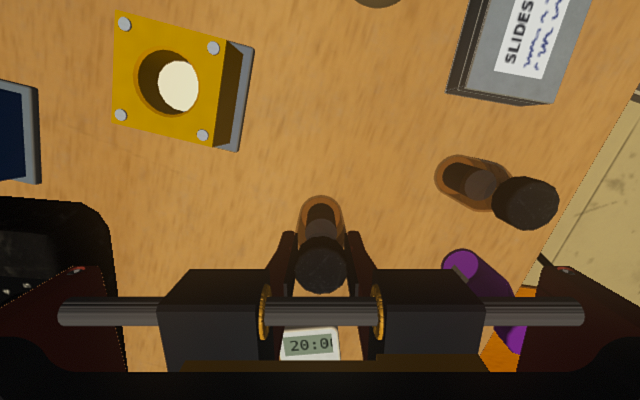

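The held load is about 3.5 N, so this is the heavy vial and it goes in the blue dock. The picture shows it upright between the pads at (320,267). I'll lift it, then stop short of the blue dock and measure with the camera almost straight above.

>>> servo_tool(linear=[[0, 0, 0.05], [0, 0, 0.12], [-0.02, 0.06, 0.19], [-0.05, 0.15, 0.225], [-0.09, 0.25, 0.225]], rotation=[[0, 0, 0], [0, 0, 0], [0, 0, 0], [0, 0, 0], [0, 0, 0]])

```text
time: 5.05
eef_pos: [462.3, 34.3, 177.4]
tool_rot: [3.106, 0.466, 0.009]
contact_force: [1.1, -0.3, -3.6]
opening: 29.8
gripper_force: 40.0
```

>>> servo_tool(linear=[[-0.04, 0.1, 0], [-0.08, 0.2, 0], [-0.12, 0.3, 0], [-0.15, 0.38, 0], [-0.1575, 0.4175, 0]], rotation=[[0, 0, 0], [0, 0, 0], [0, 0, 0], [0, 0, 0], [0, 0, 0]])

```text
time: 5.55
eef_pos: [394.9, 203.2, 175.0]
tool_rot: [-3.105, -0.472, 0.002]
contact_force: [-0.9, 0.9, -6.2]
opening: 29.5
gripper_force: 40.0
```

>>> servo_tool(linear=[[0, 0, 0], [0, 0, 0], [0, 0, 0]], rotation=[[0, 0, 0], [0, 0, 0], [0, 0, 0]])

```text
time: 5.85
eef_pos: [397.2, 200.2, 175.0]
tool_rot: [3.106, 0.468, -0.0]
contact_force: [-0.4, -0.3, -3.2]
opening: 30.0
gripper_force: 40.0
```

```bash
cat > dock.py <<'E'
from h import *
from cell import arm
import sys
o=arm.get_obs(); print(o["eef_pos"],o["tool_rot"],o["contact_force"],o["opening"])
c=arm.capture("wrist"); c["obs"]=o; np.save(sys.argv[1]+".npy",c,allow_pickle=True); T=wT(c)
cv2.imwrite(f"pics/{sys.argv[1]}.png",c["pixels"][:,:,::-1])
h=cv2.cvtColor(c["pixels"],cv2.COLOR_RGB2HSV)
m=(h[...,1]<110)&(h[...,2]>140)
for b in blobs(m[:300],25):
    if b[1][4]<3000: print(b[0],b[1][2:],"rim",cast(c,*b[0],48,T).round(1)[:2],"seat",cast(c,*b[0],28,T).round(1)[:2])
# held cap
w2=np.load("w2.npy",allow_pickle=True).item(); T=wT(w2); print("held cap rel TCP",(cast(w2,320,267,113,T)-w2["obs"]["eef_pos"]).round(1))
E
python3 dock.py w3
```

```text
[397.23171725 200.17866978 174.99396879] [ 3.10616712e+00  4.68176992e-01 -8.07012197e-05] [-0.37111255 -0.34064985 -3.19363411] 29.973146791445867
[145.0, 2.9] [11, 7, 29] rim [521.9 403.6] seat [525.4 416.1]
[633.2, 6.3] [16, 17, 187] rim [648.8 -16.5] seat [661.2 -33.2]
[493.5, 37.1] [8, 9, 63] rim [589.5  92.4] seat [597.8  83.2]
[549.0, 53.2] [9, 9, 59] rim [592.8  36.3] seat [601.3  23.3]
[498.3, 79.1] [27, 36, 743] rim [558.5  71.4] seat [564.6  60.8]
[297.5, 71.4] [8, 10, 65] rim [508.1 257.7] seat [510.7 260.1]
[353.8, 86.3] [9, 9, 64] rim [511.5 202.1] seat [514.3 200.6]
[356.5, 107.4] [14, 49, 66] rim [494.  193.2] seat [495.6 191.1]
[319.2, 109.6] [34, 36, 949] rim [481.1 227.8] seat [481.9 228.1]
[469.9, 99.7] [8, 8, 53] rim [533.5  89.3] seat [537.9  79.9]
[522.4, 114.3] [8, 8, 52] rim [536.5  33.3] seat [541.1  20.1]
[481.3, 120.6] [52, 18, 201] rim [519.   69.7] seat [522.3  59. ]
[484.0, 115.2] [18, 7, 36] rim [524.4  69.5] seat [528.2  58.8]
[285.4, 130.4] [8, 8, 54] rim [452.  254.6] seat [450.8 256.7]
[334.8, 148.9] [33, 18, 86] rim [449.2 201.2] seat [447.7 199.7]
[302.7, 143.1] [22, 7, 50] rim [445.1 234.4] seat [443.3 235.1]
[339.2, 143.8] [8, 8, 51] rim [455.4 198.5] seat [454.4 196.8]
[518.2, 282.4] [44, 30, 936] rim [364.5 -55.5] seat [357.2 -74.9]
[297.0, 289.4] [10, 19, 123] rim [278.  193.3] seat [264.6 191.2]
[310.8, 293.9] [9, 6, 41] rim [276.9 175.7] seat [263.5 172.4]
held cap rel TCP [ 1.6  1.3 28. ]
```

View pics/w3.png

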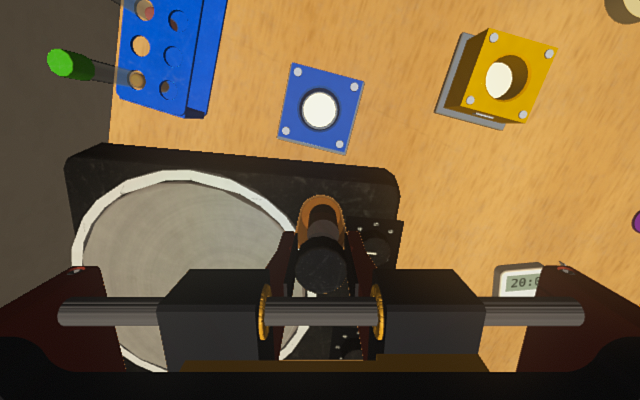

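Wrist dots put the blue dock axis at (481.8,228.2), same as the earlier wrist view, and the seat at (481.9,228.1). Moving over it to just above the rim.

>>> servo_tool(linear=[[0.08, 0.025, 0], [0.16, 0.05, 0], [0.2133, 0.067, 0], [0.2133, 0.067, 0], [0.2133, 0.067, 0]], rotation=[[0, 0, 0], [0, 0, 0], [0, 0, 0], [0, 0, 0], [0, 0, 0]])

```text
time: 6.4
eef_pos: [482.2, 226.7, 174.5]
tool_rot: [3.106, 0.467, -0.003]
contact_force: [0.9, -0.7, -3.2]
opening: 30.1
gripper_force: 40.0
```

>>> servo_tool(linear=[[0, 0, -0.04], [0, 0, -0.09], [0, 0, -0.12], [0, 0, -0.125], [0, 0, -0.125]], rotation=[[0, 0, 0], [0, 0, 0], [0, 0, 0], [0, 0, 0], [0, 0, 0]])

```text
time: 6.9
eef_pos: [481.7, 227.4, 124.9]
tool_rot: [3.106, 0.469, -0.002]
contact_force: [0.2, 0.4, -3.0]
opening: 30.0
gripper_force: 40.0
```

>>> servo_tool(linear=[[0, 0, -0.005], [0, 0, -0.01], [0, 0, -0.015], [0, 0, -0.02], [0, 0, -0.02]], rotation=[[0, 0, 0], [0, 0, 0], [0, 0, 0], [0, 0, 0], [0, 0, 0]])

```text
time: 7.4
eef_pos: [482.9, 228.0, 117.4]
tool_rot: [-3.106, -0.469, -0.002]
contact_force: [0.5, -0.7, 0.2]
opening: 29.7
gripper_force: 40.0
```

>>> servo_tool(linear=[[0, 0, 0], [0, 0, 0]], rotation=[[0, 0, 0], [0, 0, 0]])

```text
time: 7.6
eef_pos: [482.7, 227.9, 117.4]
tool_rot: [-3.106, -0.469, -0.001]
contact_force: [1.0, 0.5, 0.7]
opening: 29.8
gripper_force: 40.0
```

```bash
cat > f.py <<'E'
from cell import arm
import numpy as np
F=[];E=[];M=[]
for i in range(5):
    o=arm.get_obs(); F.append(o["contact_force"]);E.append(o["eef_pos"]);M.append(o["torque"]); arm.capture("wrist")
print(np.mean(F,0).round(2),np.mean(E,0).round(2),np.mean(M,0).round(3),np.std(F,0).round(2))
E
python3 f.py
```

```text
[ 0.9  -0.19  1.23] [482.72 227.94 117.34] [ 0.056 -0.089 -0.011] [0.33 0.47 0.38]
```

The upward force rose about 5 N with a +x push, so the vial is touching the chamfer on its -x side. Shifting +x while slightly raised.

>>> servo_tool(linear=[[0, 0, 0.003], [0.0038, 0, 0.003], [0.0038, 0, 0.003], [0.0038, 0, 0], [0.0038, 0, -0.003]], rotation=[[0, 0, 0], [0, 0, 0], [0, 0, 0], [0, 0, 0], [0, 0, 0]])

```text
time: 8.35
eef_pos: [483.5, 227.7, 115.5]
tool_rot: [3.106, 0.469, -0.001]
contact_force: [-0.5, 0.9, -3.1]
opening: 29.6
gripper_force: 40.0
```

```bash
python3 f.py
```

```text
[-0.47  0.2  -3.13] [483.52 227.68 115.5 ] [ 0.01   0.004 -0.002] [0.43 0.82 0.39]
```

Free again. Continuing down.

>>> servo_tool(linear=[[0, 0, -0.004], [0, 0, -0.008], [0, 0, -0.012], [0, 0, -0.016], [0, 0, -0.016]], rotation=[[0, 0, 0], [0, 0, 0], [0, 0, 0], [0, 0, 0], [0, 0, 0]])

```text
time: 9.1
eef_pos: [483.6, 227.7, 109.1]
tool_rot: [-3.106, -0.469, 0.001]
contact_force: [-0.6, -0.4, -3.0]
opening: 30.0
gripper_force: 40.0
```

```bash
python3 f.py
```

```text
[-0.2  -0.08 -3.24] [483.76 227.77 109.32] [ 0.007 -0.006  0.015] [0.4  0.33 0.22]
```

>>> servo_tool(linear=[[0, 0, -0.005], [0, 0, -0.01], [0, 0, -0.015], [0, 0, -0.02], [0, 0, -0.02]], rotation=[[0, 0, 0], [0, 0, 0], [0, 0, 0], [0, 0, 0], [0, 0, 0]])

```text
time: 9.85
eef_pos: [483.5, 227.7, 101.0]
tool_rot: [3.106, 0.469, -0.001]
contact_force: [-0.5, -0.4, -3.7]
opening: 29.7
gripper_force: 40.0
```

>>> servo_tool(linear=[[0, 0, -0.0015], [0, 0, -0.003], [0, 0, -0.0045], [0, 0, -0.006], [0, 0, -0.0075]], rotation=[[0, 0, 0], [0, 0, 0], [0, 0, 0], [0, 0, 0], [0, 0, 0]])

```text
time: 10.35
eef_pos: [484.2, 227.9, 98.9]
tool_rot: [-3.106, -0.469, -0.001]
contact_force: [-1.1, 0.1, 3.5]
opening: 29.6
gripper_force: 40.0
```

>>> servo_tool(linear=[[0, 0, -0.0015], [0, 0, -0.003], [0, 0, -0.0045], [0, 0, -0.006], [0, 0, -0.0075]], rotation=[[0, 0, 0], [0, 0, 0], [0, 0, 0], [0, 0, 0], [0, 0, 0]])

```text
time: 10.85
eef_pos: [484.0, 227.9, 95.5]
tool_rot: [-3.106, -0.469, -0.001]
contact_force: [-0.6, 0.3, 3.6]
opening: 29.5
gripper_force: 40.0
```

```bash
python3 f.py
```

```text
[-0.24  0.09  2.65] [483.96 227.86  95.39] [-0.01   0.056 -0.006] [0.3  0.4  0.64]
```

>>> servo_tool(linear=[[0, 0, -0.0015], [0, 0, -0.003], [0, 0, -0.0045], [0, 0, -0.006], [0, 0, -0.0075]], rotation=[[0, 0, 0], [0, 0, 0], [0, 0, 0], [0, 0, 0], [0, 0, 0]])

```text
time: 11.6
eef_pos: [483.9, 227.8, 92.4]
tool_rot: [-3.106, -0.469, -0.0]
contact_force: [0.3, -1.0, 3.0]
opening: 30.0
gripper_force: 40.0
```

>>> servo_tool(linear=[[0, 0, -0.0015], [0, 0, -0.003], [0, 0, -0.0045], [0, 0, -0.006], [0, 0, -0.0075]], rotation=[[0, 0, 0], [0, 0, 0], [0, 0, 0], [0, 0, 0], [0, 0, 0]])

```text
time: 12.1
eef_pos: [483.9, 227.8, 89.4]
tool_rot: [-3.106, -0.469, -0.0]
contact_force: [0.5, -0.7, 3.1]
opening: 30.0
gripper_force: 40.0
```

>>> servo_tool(linear=[[0, 0, -0.0015], [0, 0, -0.0025], [0, 0, -0.0025]], rotation=[[0, 0, 0], [0, 0, 0], [0, 0, 0]])

```text
time: 12.4
eef_pos: [483.8, 227.8, 88.3]
tool_rot: [-3.106, -0.469, 0.0]
contact_force: [-0.1, 0.6, 2.8]
opening: 29.9
gripper_force: 40.0
```

Small steps now, looking for the stop.

>>> servo_tool(linear=[[0, 0, -0.001], [0, 0, -0.001]], rotation=[[0, 0, 0], [0, 0, 0]])

```text
time: 12.6
eef_pos: [483.8, 227.8, 88.0]
tool_rot: [-3.106, -0.469, 0.0]
contact_force: [0.7, -0.0, 2.8]
opening: 29.7
gripper_force: 40.0
```

>>> servo_tool(linear=[[0, 0, -0.001], [0, 0, -0.001]], rotation=[[0, 0, 0], [0, 0, 0]])

```text
time: 12.8
eef_pos: [483.9, 227.8, 87.6]
tool_rot: [-3.106, -0.469, -0.0]
contact_force: [-0.1, 0.2, 2.5]
opening: 29.8
gripper_force: 40.0
```

>>> servo_tool(linear=[[0, 0, -0.001], [0, 0, -0.001]], rotation=[[0, 0, 0], [0, 0, 0]])

```text
time: 13.0
eef_pos: [483.8, 227.8, 87.2]
tool_rot: [-3.106, -0.469, -0.0]
contact_force: [-0.7, 0.1, 2.5]
opening: 29.7
gripper_force: 40.0
```

>>> servo_tool(linear=[[0, 0, -0.001], [0, 0, -0.001]], rotation=[[0, 0, 0], [0, 0, 0]])

```text
time: 13.2
eef_pos: [483.9, 227.8, 87.0]
tool_rot: [-3.106, -0.469, -0.0]
contact_force: [-0.4, 0.1, 6.1]
opening: 29.7
gripper_force: 40.0
```

>>> servo_tool(linear=[[0, 0, -0.0005], [0, 0, -0.0005]], rotation=[[0, 0, 0], [0, 0, 0]])

```text
time: 13.4
eef_pos: [484.0, 227.9, 87.0]
tool_rot: [-3.106, -0.469, -0.001]
contact_force: [-0.5, -0.1, 7.1]
opening: 29.8
gripper_force: 40.0
```

The force rose at z=87, which is the stop; the load on the seat is about 10.5 N. Easing off, opening, rising.

>>> servo_tool(linear=[[0, 0, 0.0005], [0, 0, 0.0005], [0, 0, 0.0005], [0, 0, 0.0005], [0, 0, 0.0005]], rotation=[[0, 0, 0], [0, 0, 0], [0, 0, 0], [0, 0, 0], [0, 0, 0]], gripper=70)

```text
time: 13.9
eef_pos: [483.6, 227.7, 86.6]
tool_rot: [-3.106, -0.469, 0.001]
contact_force: [-1.1, -0.0, 0.9]
opening: 66.2
gripper_force: 0.0
```

>>> servo_tool(linear=[[0, 0, 0.04], [0, 0, 0.1], [0, 0, 0.18], [0, 0, 0.26], [0, 0, 0.3]], rotation=[[0, 0, 0], [0, 0, 0], [0, 0, 0], [0, 0, 0], [0, 0, 0]], gripper=87)

```text
time: 14.4
eef_pos: [485.0, 228.2, 209.5]
tool_rot: [-3.106, -0.469, -0.006]
contact_force: [1.7, 0.4, 0.5]
opening: 87.3
gripper_force: 0.0
```

Run:
```python
from h import *
from cell import arm
o=arm.get_obs(); print(o["eef_pos"],o["contact_force"])
c=arm.capture("wrist"); c["obs"]=o; np.save("w4.npy",c,allow_pickle=True)
cv2.imwrite("pics/w4.png",c["pixels"][:,:,::-1])
```

```text
[485.02646979 228.20369208 209.53582719] [1.66147677 0.41171928 0.51478629]
```

View pics/w4.png

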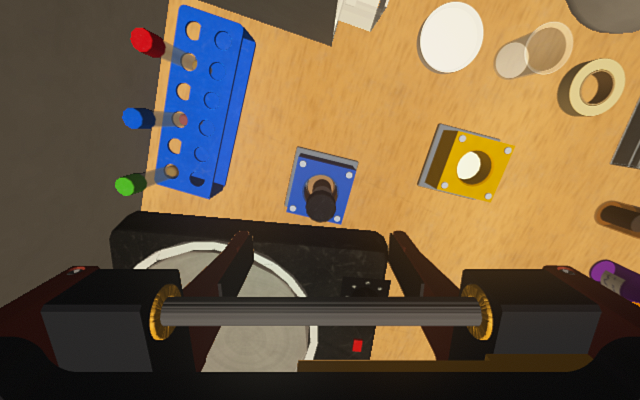

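The heavy vial stands in the blue dock at (321,195). Now to vial B at about (562,-170.7).

>>> servo_tool(linear=[[0.024, -0.122, 0], [0.048, -0.244, 0], [0.072, -0.366, 0], [0.096, -0.488, 0], [0.12, -0.61, 0]], rotation=[[0, 0, 0], [0, 0, 0], [0, 0, 0], [0, 0, 0], [0, 0, 0]])

```text
time: 14.95
eef_pos: [531.5, -18.0, 206.1]
tool_rot: [-3.106, -0.469, 0.001]
contact_force: [1.4, 0.5, -0.4]
opening: 87.1
gripper_force: 0.0
```

>>> servo_tool(linear=[[0.024, -0.122, 0], [0.05, -0.24, 0], [0.07, -0.35, 0], [0.0755, -0.386, 0], [0.0755, -0.386, 0]], rotation=[[0, 0, 0], [0, 0, 0], [0, 0, 0], [0, 0, 0], [0, 0, 0]])

```text
time: 15.45
eef_pos: [561.8, -172.4, 205.8]
tool_rot: [-3.107, -0.464, 0.001]
contact_force: [0.3, 1.1, 0.8]
opening: 86.9
gripper_force: 0.0
```

>>> servo_tool(linear=[[0, 0, 0], [0, 0, 0]], rotation=[[0, 0, 0], [0, 0, 0]])

```text
time: 15.65
eef_pos: [561.4, -168.6, 206.5]
tool_rot: [-3.105, -0.471, 0.001]
contact_force: [-0.6, -0.2, -0.2]
opening: 87.2
gripper_force: 0.0
```

Run:
```python
from h import *
from cell import arm
o=arm.get_obs(); print(o["eef_pos"],o["contact_force"])
c=arm.capture("wrist"); c["obs"]=o; np.save("w5.npy",c,allow_pickle=True); T=wT(c)
x0,y0,x1,y1=285,150,360,235
m=c["pixels"][y0:y1,x0:x1].astype(int).max(2)<85
for b in blobs(m,100):
    bx=b[1]; print(b[0],bx)
    # top face: bottom edge & width
    w=bx[2]; u=x0+bx[0]+w/2-.5; v=y0+bx[1]+bx[3]-w/2*0.97
    print(u,v,cast(c,u,v,99,T).round(1))
```

```text
[ 561.3950096  -168.60403638  206.47186033] [-0.62659009 -0.20599397 -0.15284203]
[39.7, 44.1] [25, 20, 30, 45, 949]
324.5 200.45 [ 562.8 -171.8   99. ]
```

>>> servo_tool(linear=[[0.002, -0.001, -0.08], [0.002, -0.001, -0.16], [0.002, -0.001, -0.24], [0.002, -0.001, -0.32], [0.002, -0.001, -0.3395]], rotation=[[0, 0, 0], [0, 0, 0], [0, 0, 0], [0, 0, 0], [0, 0, 0]])

```text
time: 16.2
eef_pos: [560.3, -168.5, 68.1]
tool_rot: [-3.103, -0.471, 0.008]
contact_force: [-0.3, 0.3, -0.4]
opening: 87.0
gripper_force: 0.0
```

>>> servo_tool(linear=[[0, 0, 0], [0, 0, 0], [0, 0, 0], [0, 0, 0], [0, 0, 0]], rotation=[[0, 0, 0], [0, 0, 0], [0, 0, 0], [0, 0, 0], [0, 0, 0]], gripper=36, force=40)

```text
time: 16.7
eef_pos: [563.4, -171.3, 72.1]
tool_rot: [3.106, 0.469, 0.002]
contact_force: [0.3, 1.0, -0.4]
opening: 50.3
gripper_force: 0.0
```

>>> servo_tool(linear=[[0, 0, 0], [0, 0, 0], [0, 0, 0], [0, 0, 0], [0, 0, 0]], rotation=[[0, 0, 0], [0, 0, 0], [0, 0, 0], [0, 0, 0], [0, 0, 0]], gripper=20)

```text
time: 17.2
eef_pos: [563.0, -171.1, 71.1]
tool_rot: [3.106, 0.469, 0.0]
contact_force: [-0.3, 0.2, 2.8]
opening: 30.0
gripper_force: 40.0
```

>>> servo_tool(linear=[[0, 0, 0.01], [0, 0, 0.02], [0, 0, 0.03], [0, 0, 0.035], [0, 0, 0.035]], rotation=[[0, 0, 0], [0, 0, 0], [0, 0, 0], [0, 0, 0], [0, 0, 0]])

```text
time: 17.7
eef_pos: [563.1, -171.1, 85.5]
tool_rot: [3.106, 0.469, 0.001]
contact_force: [0.4, 0.1, -1.4]
opening: 29.3
gripper_force: 40.0
```

>>> servo_tool(linear=[[0, 0, 0], [0, 0, 0], [0, 0, 0], [0, 0, 0], [0, 0, 0]], rotation=[[0, 0, 0], [0, 0, 0], [0, 0, 0], [0, 0, 0], [0, 0, 0]])

```text
time: 18.2
eef_pos: [562.7, -171.0, 84.9]
tool_rot: [-3.106, -0.469, 0.0]
contact_force: [0.1, -0.4, -1.0]
opening: 29.9
gripper_force: 40.0
```

```bash
python3 f.py
python3 - <<'E'
from h import *
from cell import arm
T0=None
o=arm.get_obs(); c=arm.capture("wrist"); c["obs"]=o; np.save("w6.npy",c,allow_pickle=True)
w2=np.load("w2.npy",allow_pickle=True).item()
cv2.imwrite("pics/w6.png",np.hstack([cv2.resize(d["pixels"][180:310,270:370,::-1],(400,520)) for d in (w2,c)]))
E
```

```text
[-0.33 -0.43 -0.84] [ 562.79 -171.     84.96] [0.01  0.001 0.023] [0.32 0.3  0.31]
```

View pics/w6.png

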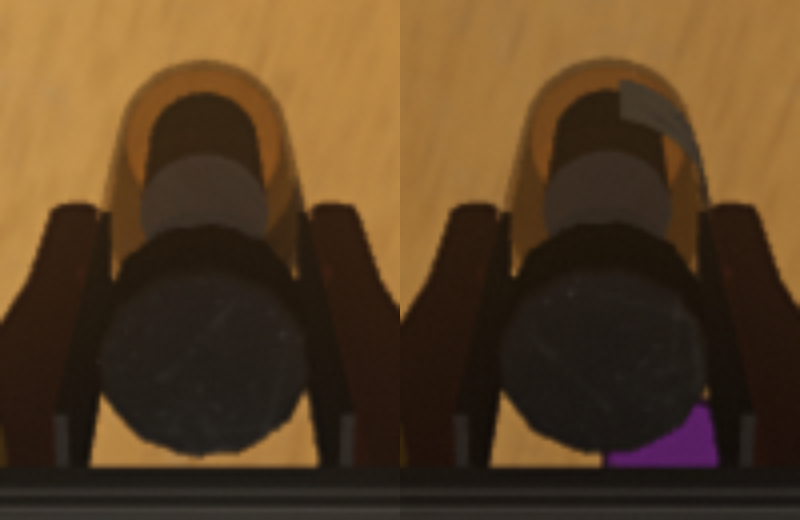

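Load is about 0.84 N, so this is the light vial and it goes in the yellow dock. It sits in the grip the same as A (left crop) to within 0.3 mm. The blue fit implies TCP = dots + (2.1,-0.5), so the yellow target is (565.2,62.3).

>>> servo_tool(linear=[[0, 0, 0.05], [0, 0, 0.11], [0, 0.06, 0.16], [0.003, 0.15, 0.175], [0.006, 0.26, 0.175]], rotation=[[0, 0, 0], [0, 0, 0], [0, 0, 0], [0, 0, 0], [0, 0, 0]])

```text
time: 19.0
eef_pos: [566.6, -67.3, 156.7]
tool_rot: [3.105, 0.465, 0.005]
contact_force: [-0.7, 1.0, -0.2]
opening: 29.7
gripper_force: 40.0
```

>>> servo_tool(linear=[[0, 0.1, 0], [0, 0.2, 0], [0, 0.28, 0], [0, 0.323, 0], [0, 0.323, 0]], rotation=[[0, 0, 0], [0, 0, 0], [0, 0, 0], [0, 0, 0], [0, 0, 0]])

```text
time: 19.5
eef_pos: [564.9, 64.5, 155.0]
tool_rot: [-3.105, -0.474, 0.0]
contact_force: [-0.5, -1.0, -0.2]
opening: 29.8
gripper_force: 40.0
```

>>> servo_tool(linear=[[0, 0, 0], [0, 0, -0.02], [0, 0, -0.05], [0, 0, -0.07], [0, 0, -0.075]], rotation=[[0, 0, 0], [0, 0, 0], [0, 0, 0], [0, 0, 0], [0, 0, 0]])

```text
time: 20.0
eef_pos: [564.0, 61.5, 123.2]
tool_rot: [-3.106, -0.468, 0.005]
contact_force: [0.8, -1.0, -0.8]
opening: 30.0
gripper_force: 40.0
```

>>> servo_tool(linear=[[0, 0, 0], [0, 0, -0.005], [0, 0, -0.01], [0, 0, -0.015], [0, 0, -0.02]], rotation=[[0, 0, 0], [0, 0, 0], [0, 0, 0], [0, 0, 0], [0, 0, 0]])

```text
time: 20.5
eef_pos: [565.3, 62.2, 117.1]
tool_rot: [-3.106, -0.469, -0.001]
contact_force: [-0.8, 0.3, 0.5]
opening: 29.6
gripper_force: 40.0
```

```bash
python3 f.py
```

```text
[-0.33  0.49 -0.99] [565.17  62.32 116.9 ] [ 0.145 -0.006  0.009] [0.51 0.23 0.73]
```

>>> servo_tool(linear=[[0, 0, -0.0025], [0, 0, -0.005], [0, 0, -0.005]], rotation=[[0, 0, 0], [0, 0, 0], [0, 0, 0]])

```text
time: 21.05
eef_pos: [565.2, 62.3, 115.0]
tool_rot: [-3.106, -0.469, -0.0]
contact_force: [0.0, 1.1, -0.5]
opening: 30.2
gripper_force: 40.0
```

```bash
python3 f.py
```

```text
[ 0.26  1.05 -0.63] [565.23  62.3  115.  ] [ 0.334 -0.005 -0.011] [0.25 0.37 0.6 ]
```

A small +y push of about 1 N is building, so the vial is on the -y chamfer. Shifting +y 0.8 mm.

>>> servo_tool(linear=[[0, 0.002, 0], [0, 0.002, 0], [0, 0.002, -0.004], [0, 0.002, -0.008], [0, 0.002, -0.008]], rotation=[[0, 0, 0], [0, 0, 0], [0, 0, 0], [0, 0, 0], [0, 0, 0]])

```text
time: 21.8
eef_pos: [565.0, 62.9, 111.5]
tool_rot: [-3.106, -0.469, 0.001]
contact_force: [-0.1, -0.4, -1.4]
opening: 30.0
gripper_force: 40.0
```

```bash
python3 f.py
```

```text
[-0.04 -0.54 -0.89] [565.1   62.93 111.67] [-0.017  0.017  0.015] [0.26 0.37 0.41]
```

>>> servo_tool(linear=[[0, 0, -0.007], [0, 0, -0.014], [0, 0, -0.021], [0, 0, -0.026], [0, 0, -0.026]], rotation=[[0, 0, 0], [0, 0, 0], [0, 0, 0], [0, 0, 0], [0, 0, 0]])

```text
time: 22.55
eef_pos: [564.9, 63.0, 100.9]
tool_rot: [-3.106, -0.469, 0.001]
contact_force: [1.0, -0.0, -0.8]
opening: 29.9
gripper_force: 40.0
```

>>> servo_tool(linear=[[0, 0, -0.0015], [0, 0, -0.003], [0, 0, -0.0045], [0, 0, -0.006], [0, 0, -0.0075]], rotation=[[0, 0, 0], [0, 0, 0], [0, 0, 0], [0, 0, 0], [0, 0, 0]])

```text
time: 23.05
eef_pos: [565.7, 63.0, 98.9]
tool_rot: [-3.106, -0.469, -0.001]
contact_force: [-0.3, -1.1, 5.5]
opening: 29.9
gripper_force: 40.0
```

>>> servo_tool(linear=[[0, 0, -0.0015], [0, 0, -0.003], [0, 0, -0.0045], [0, 0, -0.006], [0, 0, -0.0075]], rotation=[[0, 0, 0], [0, 0, 0], [0, 0, 0], [0, 0, 0], [0, 0, 0]])

```text
time: 23.55
eef_pos: [565.7, 63.1, 96.2]
tool_rot: [-3.106, -0.469, -0.002]
contact_force: [-1.5, 0.8, 5.6]
opening: 29.7
gripper_force: 40.0
```

```bash
python3 f.py
```

```text
[-1.27  0.09  4.84] [565.69  63.05  96.13] [0.082 0.24  0.006] [0.57 0.46 0.38]
```

>>> servo_tool(linear=[[-0.001, 0, -0.0015], [-0.001, 0, -0.003], [-0.001, 0, -0.0045], [-0.001, 0, -0.006], [-0.001, 0, -0.0075]], rotation=[[0, 0, 0], [0, 0, 0], [0, 0, 0], [0, 0, 0], [0, 0, 0]])

```text
time: 24.3
eef_pos: [565.5, 63.0, 93.2]
tool_rot: [3.106, 0.469, 0.002]
contact_force: [-0.8, 1.0, 5.8]
opening: 29.5
gripper_force: 40.0
```

>>> servo_tool(linear=[[0, 0, -0.0015], [0, 0, -0.003], [0, 0, -0.0045], [0, 0, -0.006], [0, 0, -0.0075]], rotation=[[0, 0, 0], [0, 0, 0], [0, 0, 0], [0, 0, 0], [0, 0, 0]])

```text
time: 24.8
eef_pos: [565.5, 63.0, 90.1]
tool_rot: [3.106, 0.469, 0.002]
contact_force: [-0.9, -0.4, 5.9]
opening: 29.9
gripper_force: 40.0
```

>>> servo_tool(linear=[[0, 0, -0.0015], [0, 0, -0.0025], [0, 0, -0.0025]], rotation=[[0, 0, 0], [0, 0, 0], [0, 0, 0]])

```text
time: 25.1
eef_pos: [565.5, 63.0, 89.1]
tool_rot: [3.106, 0.469, 0.002]
contact_force: [-0.2, -0.6, 5.1]
opening: 29.9
gripper_force: 40.0
```

>>> servo_tool(linear=[[0, 0, -0.001], [0, 0, -0.002], [0, 0, -0.002]], rotation=[[0, 0, 0], [0, 0, 0], [0, 0, 0]])

```text
time: 25.4
eef_pos: [565.5, 63.0, 88.3]
tool_rot: [3.106, 0.469, 0.002]
contact_force: [-0.5, 1.1, 5.1]
opening: 29.5
gripper_force: 40.0
```

>>> servo_tool(linear=[[0, 0, -0.001], [0, 0, -0.002], [0, 0, -0.002]], rotation=[[0, 0, 0], [0, 0, 0], [0, 0, 0]])

```text
time: 25.7
eef_pos: [565.5, 63.0, 87.5]
tool_rot: [3.106, 0.469, 0.002]
contact_force: [-0.7, 0.9, 5.3]
opening: 30.0
gripper_force: 40.0
```

>>> servo_tool(linear=[[0, 0, -0.001], [0, 0, -0.001]], rotation=[[0, 0, 0], [0, 0, 0]])

```text
time: 25.9
eef_pos: [565.5, 63.0, 87.1]
tool_rot: [3.106, 0.469, 0.002]
contact_force: [-0.4, -0.4, 4.8]
opening: 29.7
gripper_force: 40.0
```

>>> servo_tool(linear=[[0, 0, -0.001], [0, 0, -0.001]], rotation=[[0, 0, 0], [0, 0, 0]])

```text
time: 26.1
eef_pos: [565.7, 63.0, 87.0]
tool_rot: [3.106, 0.469, 0.003]
contact_force: [-0.8, 0.1, 6.9]
opening: 29.8
gripper_force: 40.0
```

>>> servo_tool(linear=[[0, 0, -0.0005], [0, 0, -0.0005]], rotation=[[0, 0, 0], [0, 0, 0]])

```text
time: 26.3
eef_pos: [565.8, 63.0, 87.0]
tool_rot: [3.106, 0.469, 0.003]
contact_force: [-1.4, 0.0, 8.7]
opening: 29.8
gripper_force: 40.0
```

The stop was reached at z=87.0 with about 9.5 N on the seat. Releasing and checking.

>>> servo_tool(linear=[[0, 0, 0.0015], [0, 0, 0.0015], [0, 0, 0.0015], [0, 0, 0.0015], [0, 0, 0.0015]], rotation=[[0, 0, 0], [0, 0, 0], [0, 0, 0], [0, 0, 0], [0, 0, 0]], gripper=70)

```text
time: 26.8
eef_pos: [564.6, 63.0, 86.2]
tool_rot: [-3.106, -0.469, 0.001]
contact_force: [0.2, -0.3, 0.2]
opening: 66.4
gripper_force: 0.0
```

>>> servo_tool(linear=[[0, 0, 0.04], [0, 0, 0.1], [0, 0, 0.18], [0, 0, 0.26], [-0.05, 0, 0.3]], rotation=[[0, 0, 0], [0, 0, 0], [0, 0, 0], [0, 0, 0], [0, 0, 0]], gripper=87)

```text
time: 27.3
eef_pos: [548.4, 62.9, 209.4]
tool_rot: [3.105, 0.469, 0.01]
contact_force: [-0.5, -0.6, 0.1]
opening: 86.7
gripper_force: 0.0
```

>>> servo_tool(linear=[[-0.1, 0, 0], [-0.18, 0, 0], [-0.18, 0, 0], [-0.18, 0, 0]], rotation=[[0, 0, 0], [0, 0, 0], [0, 0, 0], [0, 0, 0]])

```text
time: 27.7
eef_pos: [472.8, 63.0, 206.7]
tool_rot: [3.106, 0.469, 0.002]
contact_force: [0.8, -0.2, 0.4]
opening: 86.9
gripper_force: 0.0
```

Run:
```python
from h import *
from cell import arm
o=arm.get_obs(); print(o["eef_pos"],o["contact_force"],o["time"])
c=arm.capture("wrist"); cv2.imwrite("pics/w7.png",c["pixels"][:,:,::-1])
```

```text
[472.75306098  63.01169672 206.71825449] [ 0.79277424 -0.16452624  0.39555706] 27.7
```

View pics/w7.png

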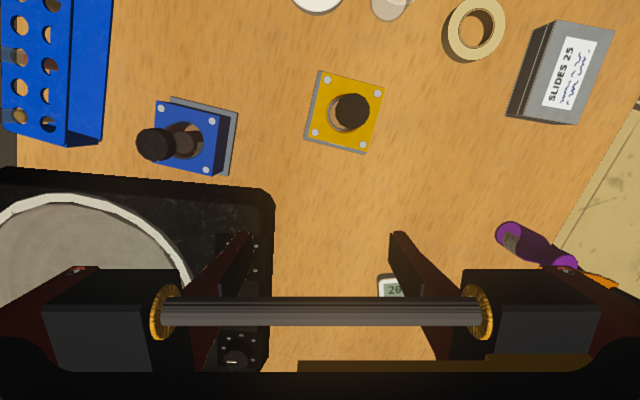

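Both vials stand in their pockets: blue dock with its cap at (156,144), yellow dock with its cap at (350,111). Nothing else has moved and the gripper is clear, so I'm handing in.

```bash
python3 -c "
from cell import arm
print(arm.hand_in())"
```

```text
the job is handed in; nothing more can be done
None
```

The job is handed in with no verdict returned: the heavy vial (about 3.5 N) is in the blue dock and the light one (about 0.8 N) in the yellow, each weighed first and pressed to its stop at about 10 N.

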